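Line up the marver at the torch

ROBOT

A 6-joint arm with a two-finger parallel gripper is mounted at the origin on the work surface. World frame = base frame: x ahead of the robot, y to its left, z up, the work surface at z = 0. Lengths are in m, angles in rad, forces in N, time in s.
With the tool pointing down it reaches from about 0.35 to 0.975 m from the base axis. Payload 4.9 kg.
Tool frame: the origin (TCP) lies midway between the tips of the shut fingers; the grasp point (between the pads) lies 19 mm behind it; z points along the fingers, y is the line along which they close (so a half turn about z gives the same grasp; the last joint's range is limited). The gripper opens to 85 mm and grips with 20 to 120 N. Pads are 22 mm wide; open, the fingers measure 114 mm over their backs; the gripper's body (76 mm by 85 mm) begins 54 mm behind the grasp point. The pads swing forward as they close: fully open they stand 13 mm farther back than shut.
Start: joints at [-1.422, 0.053, 1.613, -0, 1.476, -0.119], TCP at [0.165, -0.603, 0.231] pointing down, gripper open.
Joint ranges: [-3.01, 3.01], [-1.01, 2.22], [0.06, 2.58], [-1.02, 4.17], [0.09, 2.62], [-3.14, 3.14]. Speed limits (rad/s): [2.57, 2.57, 3.14, 3.14, 3.14, 3.14].

INTERFACE

Orientations are given as a unit quaternion [w, x, y, z].
In Python, from plant import state, grab_frame, job_done, cut_out, place_of gives the robot as it stands.
- The arm moves only by the tool jog_arm, never from a script. Its argument "motion" is text: rows parted by semicolons, each of 7 numbers parted by spaces: the opening in per cent of the stroke, from 0 (shut) to 100 (fully open), then the shift along the tool's x, y, z as a fraction of full scale, then the turn, a rotation vector about the tool's x, y, z as a fraction of full scale. A call has exactly 5 rows; each row is the pose to reach, as a shift and turn from the pose commanded when the call began, along the tool's axes at that moment; what a row does not reach only later rows make up. Full scale, the value 1, is 50 cm for a shift and 1.5 rad for a turn. A row lasts 1/8 s, in which the tool goes at most 62.5 mm and 10.7 degrees, less where a joint would pass 70% of its speed; a pose out of reach is approached as far as the arm can. A call with a number of a shift or a turn outside -1 to 1 is refused whole. A call with a gripper value outside its range is refused whole. The fingers move at their own pace and stop on an object; the grip force is fixed at half the most. Time passes only in rows, so rows that repeat a pose let the fingers close, or fill a call up. It gives the time, the measured TCP pose, the force, the opening and the grip force at its end, in the units of the state.
- state(): the state, without advancing time (a new reading comes with each control period).
- grab_frame(name): name is "scene" or "top" or "wrist"; returns a dict with "color" (480x640x3 uint8, red, green, blue), "range_z" (480x640 float32, m along the optical axis (not along the pixel's ray), 0 where there is no reading), "intrinsics" (3x3 intrinsics, pixels), "k1" (the pictures are not rectified: a ray, as slopes to the right and down, at radius r is drawn at 1 + k1 r^2 times it, then the intrinsics apply), "world_from_camera" (4x4, takes a point from camera to world coordinates). Camera axes: x right, y up, looking along -z (the intrinsics and any distortion apply to the point x, -y, -z); pixel columns grow to the right and rows downward; lengths in m; the calibration is good to about 2 mm. A picture is of the moment at which its call begins.
- job_done(): hands the job in; it is judged then, once.
Trained networks look in the newest picture that a camera, given by its name, has taken for a name from the list of things; names that differ only in an ending like _2 or _b are one class to them, and where a whole thing is asked for, a point or a joint stands for the part that bears it (a point fixed in the world has none). Each returns a list of dicts, best first, with "p" (0 to 1); they miss things now and then, are a little off and sometimes report something else, mostly with a low value. They report only what shows in the picture. A call takes as long as a camera call. They do not tell look-alikes from the thing itself.
- cut_out(camera, thing): "pixels" (480x640 bool, what is visible of it).
- place_of(camera, thing): "at" ([x, y, z] in m, in world coordinates, good to about 4 mm: a listed point, or the origin of a listed thing).
The state is a dict: "time": time; "joint_pos": joint angles; "joint_vel": joint speeds; "joint_efforts": joint torques, N m; "tool_pos": TCP position; "tool_rot": TCP orientation; "contact_force": force on the tool from outside, world axes, zero at the start; "ft_torque": the same for the moment, N m; "gripper_width": opening from 0.0 (shut) to 1.0 (fully open); "grasp_force": force on a finger pad.
Only numpy, scipy, OpenCV 4.12 (cv2) and the standard library are available. Lean on these libraries where they do the work, as an engineer would, in place of code of your own. Each camera call takes 0.05 s, during which the arm holds its last target. There are 200 camera calls.

TASK

Push the loose copper marver plate along the counter until its long edge lies flush against the front of the torch stand's steel rail and the black line across its face points straight at the yellow clip on the rail. Only push it: never lift or tip it off the counter. Leave the gas lever shut and everything else where it stands.

Things in the scene. Friction and masses are not known exactly. Their poses are not given: they have to be found in the camera images.
- marver: Loose copper marver plate: flat slab 70 mm (its x) by 100 mm (its y) by 12 mm high, about 0.75 kg, slides on the counter with ordinary friction. A 4 mm black line crosses the middle of its top along its x. Origin at the centre of its underside, z up. Starts between robot and rail, turned up to 0.4 rad against the rail, its long +x edge roughly facing it.
- clip: Bright yellow index clip fixed on top of the rail: 20 mm (x) by 12 mm (y) by 6 mm high. Origin at its middle and underside, 18 mm above the counter, in the plane of the rail's front face; x points square to the rail, away from the robot; y runs along the rail. The marver is home with its centre 35 mm in front (-x) of this origin, level with it along y, not turned against it.
- stand: Dark steel torch stand, bolted down. Straight rail 400 mm long (its y), 20 mm deep, 18 mm high, flat upright front face; origin on the counter at the middle of that face, x away from the robot. Behind its right part (y about -130 mm) a base plate 130 mm wide, to x = 160 mm, with post and torch barrel from x = 55 to 205 mm, up to 220 mm high. The clip sits at y = -30 to 90 mm.
- shutoff (a joint): The brass gas lever on a valve behind the rail at the torch's right side (70 mm long, about 60 mm above the counter); 0 = shut, 1.57 = open. It stays where it is left. To be left shut.
- cup: Fired clay cup, 64 mm across, 70 mm tall, loose; origin at the centre of its underside. Leave alone.
- jar_green: Green glass jar, 52 mm across, 70 mm tall, loose; origin at the centre of its underside. Leave alone.
- jar_amber: Amber glass jar, 52 mm across, 70 mm tall, loose; origin at the centre of its underside. Leave alone.
- tweezers: Black steel tweezers lying along their x, about 145 mm long, 17 mm wide, 8 mm high, loose; origin on the counter near the middle. Leave alone.
- mandrel: Steel mandrel, 220 mm long, 3 mm thick along its x, with a clear glass bead 20 mm across, lying loose in two notches of a fixed aluminium rest 38 mm high; origin at the rod's middle on its axis. Leave alone.
- paddle: Black paddle with a wooden handle, 180 mm long along its x, 50 mm wide, 10 mm high, loose; origin on the counter at the middle. Leave alone.
Mind the look-alikes: they are no part of the job. Of the things like the marver, leave any that is turquoise; of the rest the smaller one is meant.

How it is judged:
At the end, for the whole second after the job is handed in: Marver flat and at rest on the counter, long edge on the rail (edge middle within 3.5 mm, turned under 0.045 rad), its centre within 6 mm of the yellow clip along the rail; gas lever within 0.15 rad of shut; each bystander within 20 mm of its start (x of marver in the frame of clip between -0.0385 and -0.032 m and y of marver in the frame of clip between -0.006 and 0.006 m and angle between the y axis of marver and the y axis of clip, either way round below 0.045 rad and height (world z) of marver below 0.003 m and linear speed of marver below 0.01 m/s and value of joint shutoff below 0.15 rad and distance of each of cup, jar_green, jar_amber, tweezers, mandrel, paddle from where it was at the start of the episode below 0.02 m); the robot touches nothing.
It fails at once if the marver is lifted off the counter (more than 6 mm) or tipped (more than 0.12 rad) (height (world z) of marver above 0.006 m or angle between marver's own z axis and vertical above 0.12 rad).
It fails at once if the gas lever is moved more than 0.15 rad from shut (value of joint shutoff above 0.15 rad).
It fails at once if a bystander (cup, jar, tweezers, mandrel or paddle) is moved more than 20 mm (distance of any of cup, jar_green, jar_amber, tweezers, mandrel, paddle from where it was at the start of the episode above 0.02 m).
It also fails if it takes over 58 s, if anything falls off the work surface, if the arm or the gripper's body presses on something with over 40 N, if the wrist force passes 120 N, or if a joint passes its speed limit or range.

## Working session

There is one attempt and no reset: what is moved stays moved. The work goes in short steps, Python scripts to look and compute and a tool call to move; the robot and the scene stay as the last step left them, time stands still between calls to the robot, and variables do not carry over. Pictures are saved under pics/ and viewed, at most 10 in all, crops included, and the job is handed in when it is done.

Besides the shell and the picture viewer there is one more tool, called after "Call:" as name(argument=value, ...) on one line, values as JSON. jog_arm: Moves the arm, as the interface text tells. Shift numbers are shares of 50 cm and turn numbers shares of 1.5 rad, none past 1 either way. Its arguments: {"type":"object","properties":{"motion":{"type":"string"}},"required":["motion"]}

```bash
mkdir -p pics; ls
python3 - <<'E'
from plant import *
import cv2,numpy as np
for c in("top","scene"):
    f=grab_frame(c); cv2.imwrite(f"pics/{c}0.png",f["color"][...,::-1])
    print(c,f["world_from_camera"].round(3).tolist(),f["intrinsics"].tolist(),f["k1"])
    for t in("marver","clip","stand","cup","jar_green","jar_amber","tweezers","mandrel","paddle","shutoff"):
        print(t,[(np.round(d["at"],3).tolist(),round(d["p"],2)) for d in place_of(c,t)])
print(state())
E
```

```text
pics
top [[-0.004, 0.998, -0.058, 0.513], [-1.0, -0.003, 0.017, 0.011], [0.017, 0.058, 0.998, 1.449], [0.0, 0.0, 0.0, 1.0]] [[460.04696210154714, 0.0, 318.84480452621045], [0.0, 460.04696210154714, 237.3500914580268], [0.0, 0.0, 1.0]] -0.06212518277755569
marver [([0.411, 0.187, -0.001], 0.97), ([0.546, -0.048, -0.001], 0.83), ([0.574, 0.108, -0.0], 0.61)]
clip [([0.672, 0.076, 0.018], 0.37)]
stand [([0.672, 0.055, 0.001], 0.91)]
cup [([0.435, 0.361, -0.0], 0.73)]
jar_green [([0.624, 0.388, -0.002], 0.6)]
jar_amber [([0.622, -0.415, -0.0], 0.64), ([0.571, 0.109, -0.002], 0.18)]
tweezers [([0.48, -0.378, -0.002], 0.67)]
mandrel [([0.559, 0.545, -0.0], 0.61), ([0.534, -0.512, 0.031], 0.43)]
paddle [([0.559, 0.545, -0.005], 0.62)]Traceback (most recent call last):
  File "<stdin>", line 7, in <module>
ValueError: it knows: clip, cup, jar_amber, jar_green, mandrel, marver, paddle, stand, tweezers
```

View pics/top0.png

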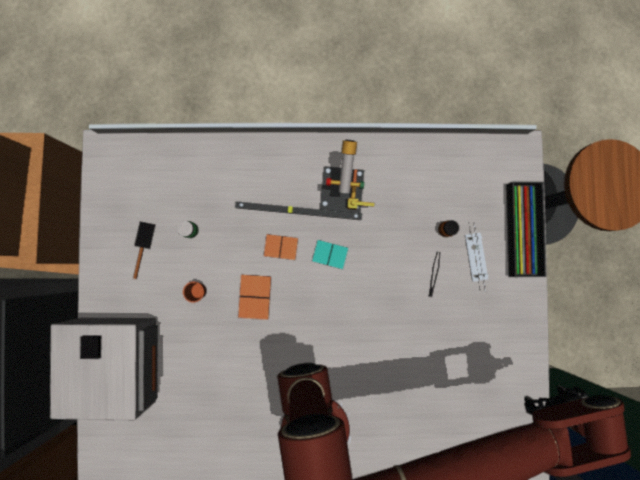

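```bash
cat > h.py <<'E'
from plant import *
import cv2,numpy as np
from scipy.spatial.transform import Rotation as R
def to_plane(f,px,z):
    K=f["intrinsics"];T=f["world_from_camera"];k=f["k1"]
    d=(np.asarray(px,float).reshape(-1,2)-K[:2,2])/[K[0,0],K[1,1]]
    u=d.copy()
    for _ in range(20): u=d/(1+k*(u**2).sum(1,keepdims=True))
    r=np.c_[u[:,0],-u[:,1],-np.ones(len(u))]@T[:3,:3].T
    return T[:3,3]+r*((z-T[2,3])/r[:,2])[:,None]
def rot(s): return R.from_quat(np.roll(s["tool_rot"],-1))
def orange(f,near):
    "marver pose from its colour: centre and long-axis angle from world +y"
    h=cv2.cvtColor(f["color"],cv2.COLOR_RGB2HSV)
    m=((h[...,0]<16)&(h[...,1]>130)&(h[...,2]>70)).astype(np.uint8)
    m=cv2.morphologyEx(m,cv2.MORPH_CLOSE,np.ones((13,13)) if f["world_from_camera"][2,3]<.8 else np.ones((4,4)))
    out=[]
    for c in cv2.findContours(m,0,1)[0]:
        if cv2.contourArea(c)<200: continue
        P=to_plane(f,c,.012)[:,:2]
        (x,y),wh,a=cv2.minAreaRect((P*1000).astype(np.float32))
        b=cv2.boxPoints(((x,y),wh,a)); e=b[1]-b[0] if np.linalg.norm(b[1]-b[0])>np.linalg.norm(b[2]-b[1]) else b[2]-b[1]
        if e[1]<0:e=-e
        if np.hypot(x/1000-near[0],y/1000-near[1])<.07: out.append((round(x,1),round(y,1),np.round(wh,1),round(np.arctan2(-e[0],e[1]),3)))
    return out
E
python3 - <<'E'
from h import *
f=grab_frame("top"); print(orange(f,(.574,.108)))
print(to_plane(f,[[236,208],[320,215]],.018), to_plane(f,[290,209],.024))
s=state();print(s["tool_pos"],rot(s).as_matrix().round(3).tolist(),s["contact_force"],s["time"])
f=grab_frame("wrist");T=f["world_from_camera"]
A=np.eye(4);A[:3,:3]=rot(s).as_matrix();A[:3,3]=s["tool_pos"]
print((np.linalg.inv(A)@T).round(3))
E
```

```text
[(564.6, 104.0, array([95. , 64.7]), np.float32(-0.127))]
[[ 0.68858115  0.24540362  0.018     ]
 [ 0.66591898 -0.01703916  0.018     ]] [[0.68424969 0.07637478 0.024     ]]
[ 0.16537972 -0.60270615  0.23131529] [[0.964, 0.265, 0.0], [0.265, -0.964, -0.0], [0.0, 0.0, -1.0]] [-0.60337082 -0.95974058 -0.54316157] 0.55
[[ 0.     0.957  0.289  0.074]
 [ 1.    -0.    -0.001 -0.   ]
 [-0.001  0.289 -0.957 -0.144]
 [ 0.     0.     0.     1.   ]]
```

Call:
jog_arm(motion="60 .08 -.09 -.04 0 0 .05; 60 .16 -.18 -.08 0 0 .1; 60 .24 -.27 -.12 0 0 .15; 60 .32 -.36 -.16 0 0 .2; 60 .4 -.45 -.2 0 0 .236")

```text
time: 1.23
tool_pos: [0.2972, -0.335, 0.3307]
tool_rot: [0.0, 0.999, -0.044, 0.0]
contact_force: [0.7, -0.4, -0.6]
gripper_width: 0.602
grasp_force: 0.0
```

```bash
cat > go.py <<'E'
from h import *
import sys
a=list(map(float,sys.argv[1:]))  # x y z yaw
s=state();r=rot(s)
d=r.inv().apply(np.array(a[:3])-s["tool_pos"])/.5
q=R.from_euler('z',a[3])*R.from_euler('x',np.pi)
print("t",s["time"],s["tool_pos"].round(4),"shift",d.round(4),"turn",((r.inv()*q).as_rotvec()/1.5).round(4))
E
python3 go.py .50 .09 .33 -.086
```

```text
t 1.225 [ 0.2972 -0.335   0.3307] shift [ 0.3287 -0.8826  0.0011] turn [ 0.0004 -0.0005 -0.0018]
```

Call:
jog_arm(motion="60 .03 -.1 0 0 0 0; 60 .07 -.2 0 0 0 0; 60 .11 -.3 0 0 0 0; 60 .15 -.4 0 0 0 0; 60 .19 -.5 0 0 0 0")

```text
time: 1.85
tool_pos: [0.4134, -0.0942, 0.3302]
tool_rot: [0.0, 0.999, -0.043, 0.001]
contact_force: [1.0, 0.2, -0.4]
gripper_width: 0.602
grasp_force: 0.0
```

```bash
python3 go.py .50 .09 .33 -.086
```

```text
t 1.85 [ 0.4134 -0.0942  0.3302] shift [ 0.1408 -0.382   0.0004] turn [ 0.0004 -0.0009 -0.0002]
```

Call:
jog_arm(motion="60 .04 -.1 0 0 0 0; 60 .08 -.2 0 0 0 0; 60 .12 -.3 0 0 0 0; 60 .14 -.37 0 0 0 0; 60 .14 -.37 0 0 0 0")

```text
time: 2.48
tool_pos: [0.4988, 0.0842, 0.3295]
tool_rot: [-0.0, 0.999, -0.041, -0.0]
contact_force: [-0.9, -0.3, 0.4]
gripper_width: 0.6
grasp_force: 0.0
```

Run:
```python
from h import *
s=state();print(s["time"],s["tool_pos"])
f=grab_frame("wrist");cv2.imwrite("pics/w1.png",f["color"][...,::-1])
print(f["world_from_camera"][:3,3])
print(orange(f,(.57,.105)))
for t in("marver","clip","stand"): print(t,[(np.round(d["at"],4).tolist(),round(d["p"],2)) for d in place_of("wrist",t)])
```

```text
2.475 [0.49877072 0.08418324 0.32953373]
[0.57308052 0.07843812 0.47306654]
[(568.9, 105.3, array([98.5, 69.3]), np.float32(-0.127))]
marver [([0.568, 0.1046, -0.0012], 0.8), ([0.4118, 0.1868, 0.0001], 0.76), ([0.5458, -0.0461, 0.0027], 0.56)]
clip [([0.6753, 0.081, 0.0185], 0.44)]
stand [([0.6714, 0.0466, 0.0014], 0.62)]
```

View pics/w1.png

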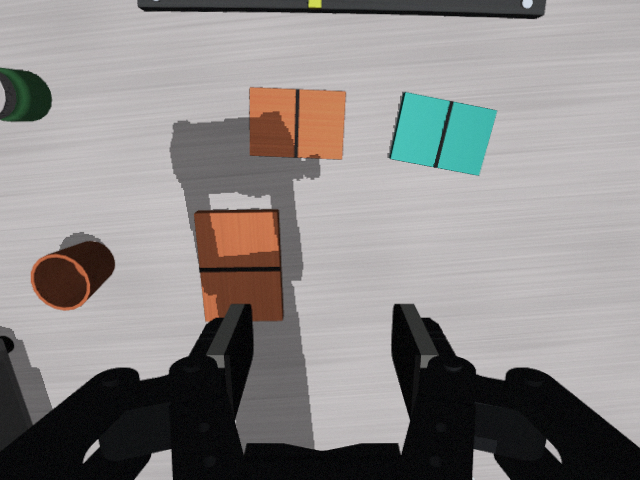

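```bash
python3 go.py .508 .1125 .10 -.127;  python3 go.py .508 .1125 .002 -.127
```

```text
t 2.675 [0.4984 0.0815 0.3299] shift [ 0.0137 -0.0636  0.4599] turn [ 0.0002 -0.0001  0.0263]
t 2.675 [0.4984 0.0815 0.3299] shift [ 0.0136 -0.0637  0.6559] turn [ 0.0002 -0.0001  0.0263]
```

Call:
jog_arm(motion="40 .014 -.06 .12 0 0 .026; 40 .014 -.064 .24 0 0 .026; 40 .014 -.064 .36 0 0 .026; 40 .014 -.064 .48 0 0 .026; 40 .014 -.064 .58 0 0 .026")

```text
time: 3.3
tool_pos: [0.5074, 0.1123, 0.0378]
tool_rot: [0.0, 0.998, -0.064, -0.0]
contact_force: [-0.3, 0.0, 0.6]
gripper_width: 0.402
grasp_force: 0.0
```

```bash
python3 - <<'E'
from h import *
s=state();print(s["time"],s["tool_pos"])
f=grab_frame("wrist");cv2.imwrite("pics/w2.png",f["color"][...,::-1])
E
python3 go.py .508 .1125 .002 -.127
```

```text
3.3 [0.50744752 0.11228269 0.03776121]
t 3.35 [0.5021 0.1118 0.0308] shift [ 0.0121 -0.0031  0.0575] turn [ 0.0018  0.0083 -0.0003]
```

View pics/w2.png

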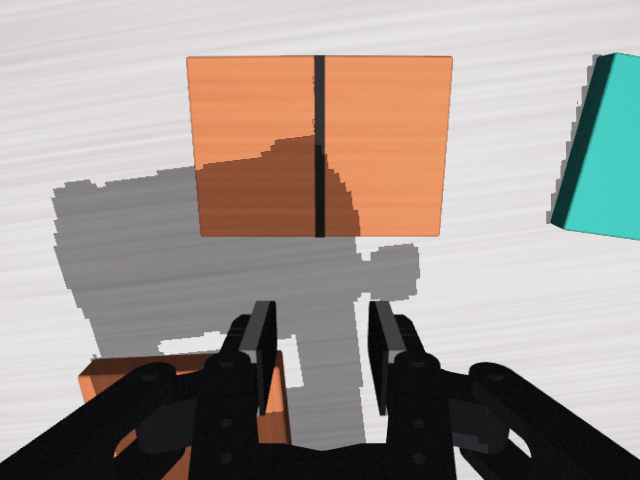

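Call:
jog_arm(motion="40 0.004 0 .02 0 0 0; 40 .004 0 .04 0 0 0; 40 .004 0 .06 0 0 0; 40 .004 0 .06 0 0 0; 40 .004 0 .06 0 0 0")

```text
time: 3.98
tool_pos: [0.5108, 0.1135, 0.0105]
tool_rot: [-0.0, 0.998, -0.062, 0.001]
contact_force: [0.7, 0.1, -0.3]
gripper_width: 0.4
grasp_force: 0.0
```

```bash
python3 go.py .508 .1125 .002 -.127
```

```text
t 3.975 [0.5108 0.1135 0.0105] shift [-0.0054  0.0027  0.0171] turn [-0.0002 -0.0008  0.0013]
```

Call:
jog_arm(motion="40 0 0 .008 0 0 0; 40 0.01 0 .016 0 0 0; 40 .022 0 .016 0 0 0; 40 .04 0.004 .016 0 0 -.005; 40 .06 .008 .016 0 0 -.01")

```text
time: 4.6
tool_pos: [0.5386, 0.1059, 0.0013]
tool_rot: [-0.0, 0.998, -0.055, -0.002]
contact_force: [-4.4, 1.9, 2.4]
gripper_width: 0.404
grasp_force: 2.5
```

Call:
jog_arm(motion="40 .012 .003 0 0 0 -.003; 40 .024 .006 0 0 0 -.006; 40 .036 .009 0 0 0 -.01; 40 .048 .012 0 0 0 -.014; 40 .06 .015 0 0 0 -.017")

```text
time: 5.22
tool_pos: [0.5687, 0.0947, 0.0014]
tool_rot: [0.0, 0.999, -0.042, -0.0]
contact_force: [-3.0, 0.8, -0.7]
gripper_width: 0.403
grasp_force: 1.5
```

```bash
python3 - <<'E'
from h import *
f=grab_frame("wrist");cv2.imwrite("pics/w3.png",f["color"][...,::-1])
print(orange(f,(.62,.095)))
for t in("marver","clip"): print(t,[(np.round(d["at"],4).tolist(),round(d["p"],2)) for d in place_of("wrist",t)])
E
python3 go.py .594 .088 .002 -.086
```

```text
[(615.4, 90.7, array([99.7, 69.7]), np.float32(-0.084))]
marver [([0.6153, 0.0876, 0.001], 0.94)]
clip []
t 5.375 [0.5696 0.0945 0.0022] shift [0.0496 0.0088 0.0005] turn [ 0.0002 -0.0014  0.0007]
```

View pics/w3.png

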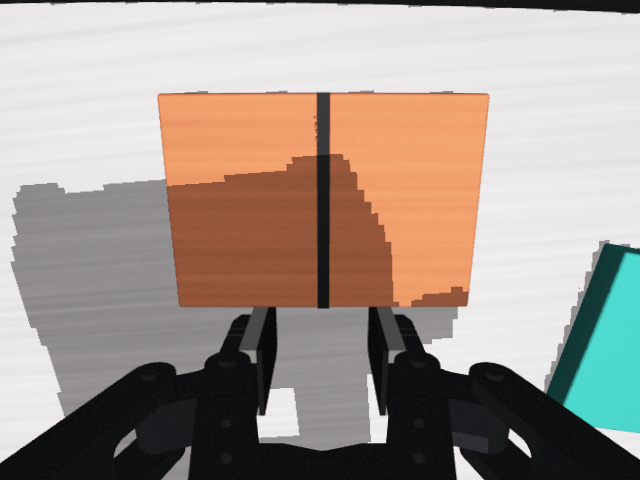

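Call:
jog_arm(motion="40 -.03 0 0 0 0 0; 40 -.04 0 -.1 0 0 0; 40 -.04 0 -.2 0 0 0; 40 -.02 0 -.3 0 0 0; 40 0 0 -.4 0 0 0")

```text
time: 6.0
tool_pos: [0.5682, 0.095, 0.204]
tool_rot: [-0.0, 0.999, -0.042, 0.001]
contact_force: [0.8, 0.2, 0.2]
gripper_width: 0.399
grasp_force: 0.0
```

Call:
jog_arm(motion="40 .05 0 0 0 0 0; 40 .05 0 0 0 0 0; 40 .05 0 0 0 0 0; 40 .05 0 0 0 0 0; 40 .05 0 0 0 0 0")

```text
time: 6.62
tool_pos: [0.5928, 0.0929, 0.2012]
tool_rot: [0.0, 0.999, -0.042, -0.0]
contact_force: [0.2, 0.1, -0.5]
gripper_width: 0.402
grasp_force: 0.0
```

```bash
cat > look.py <<'E'
from h import *
import sys
f=grab_frame("wrist");cv2.imwrite(sys.argv[1],f["color"][...,::-1])
c=f["color"]; v=c.max(2)
T=f["world_from_camera"]
h=cv2.cvtColor(c,cv2.COLOR_RGB2HSV)
y=((h[...,0]>22)&(h[...,0]<38)&(h[...,1]>150)&(h[...,2]>120)).astype(np.uint8)
n,_,st,ce=cv2.connectedComponentsWithStats(y)
for i in range(1,n):
    if st[i,4]>40: print("yellow",st[i],to_plane(f,ce[i],.024).round(4))
# rail foot: lowest dark pixel of the rail, column by column
pts=[]
for u in range(100,540,5):
    d=np.where(v[:int(sys.argv[2]),u]<75)[0]
    if len(d): pts.append((u,d.max()+.5))
p=to_plane(f,pts,0.)[:,:2]; 
vx,vy,x0,y0=cv2.fitLine(p.astype(np.float32),cv2.DIST_HUBER,0,.0005,.001).ravel()
if vy<0: vx,vy=-vx,-vy
phi=np.arctan2(-vx,vy); ex=np.array([np.cos(phi),np.sin(phi)]);ey=np.array([-ex[1],ex[0]])
r=(p-[x0,y0])@ex
print("rail phi",phi,"point",x0,y0,"resid",np.median(abs(r)),len(p))
for m in orange(f,eval(sys.argv[3])):
    q=np.array(m[:2])/1000-[x0,y0]; print("marver",m,"x to rail",q@ex,"rel phi",m[3]-phi)
    for i in range(1,n):
        if st[i,4]>40: print(" y rel clip",(np.array(m[:2])/1000-to_plane(f,ce[i],.024)[0,:2])@ey)
E
python3 look.py pics/w4.png 200 '(.615,.09)'; python3 go.py .594 .088 .2 -.086
```

```text
rail phi -0.09814377 point 0.6779317 0.09466392 resid 0.000178368507934162 84
marver (616.6, 90.3, array([99.1, 69.1]), np.float32(-0.084)) x to rail -0.0606089788276293 rel phi 0.014143772
t 6.675 [0.5929 0.0929 0.2014] shift [0.0029 0.0095 0.0028] turn [0.0001 0.0005 0.0009]
```

View pics/w4.png

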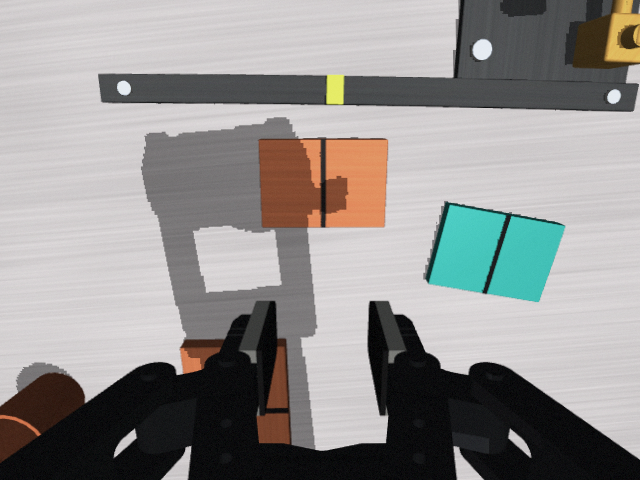

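```bash
sed -i 's/<38/<50/; s/>150)/>110)/' look.py; python3 look.py pics/w5.png 130 '(.615,.09)'
```

```text
yellow [326  75  18  30 515] [[0.6855 0.076  0.024 ]]
rail phi -0.09840138 point 0.6787663 0.102849156 resid 0.00018202007575641492 85
marver (616.5, 90.3, array([99.1, 68.4]), np.float32(-0.084)) x to rail -0.06073223375628051 rel phi 0.014401384
 y rel clip 0.007461069941616845
```

```bash
python3 go.py .556 .0963 .2 -.098;python3 go.py .556 .0963 .002 -.098; python3 look.py pics/w6.png 130 '(.615,.09)'
```

```text
t 6.725 [0.5931 0.0928 0.2015] shift [-0.0745 -0.0006  0.0031] turn [0.     0.0003 0.0089]
t 6.725 [0.5931 0.0928 0.2015] shift [-0.0743 -0.0006  0.3991] turn [0.     0.0003 0.0089]
yellow [326  76  18  29 505] [[0.6855 0.0759 0.024 ]]
rail phi -0.0987242 point 0.6761641 0.076913826 resid 0.000195897832690271 85
marver (616.6, 90.2, array([99.1, 68.4]), np.float32(-0.084)) x to rail -0.06058359350002032 rel phi 0.014724202
 y rel clip 0.0074289819617340885
```

Call:
jog_arm(motion="40 -.075 0 .05 0 0 .009; 40 -.075 0 .15 0 0 .009; 40 -.075 0 .25 0 0 .009; 40 -.075 0 .35 0 0 .009; 40 -.075 0 .38 0 0 .009")

```text
time: 7.4
tool_pos: [0.5531, 0.0959, 0.0082]
tool_rot: [0.0, 0.999, -0.049, -0.003]
contact_force: [-0.2, 0.1, -0.1]
gripper_width: 0.398
grasp_force: 0.0
```

Call:
jog_arm(motion="40 0 0 .01 0 0 0; 40 0 0 .018 0 0 0; 40 0 0 .018 0 0 0; 40 0 0 .018 0 0 0; 40 0 0 .018 0 0 0")

```text
time: 8.02
tool_pos: [0.5566, 0.096, 0.0036]
tool_rot: [-0.0, 0.999, -0.049, 0.001]
contact_force: [0.1, -0.4, -0.4]
gripper_width: 0.403
grasp_force: 0.0
```

```bash
python3 go.py .5608 .0958 .002 -.098;python3 go.py .5944 .0849 .002 -.098
```

```text
t 8.025 [0.5566 0.096  0.0036] shift [ 0.0084 -0.0004  0.0031] turn [-0.0001 -0.0008 -0.0001]
t 8.025 [0.5566 0.096  0.0036] shift [0.0774 0.0147 0.0032] turn [-0.0001 -0.0008 -0.0001]
```

Call:
jog_arm(motion="40 .01 0 .002 0 0 0; 40 .02 0 .002 0 0 0; 40 .03 0.001 .002 0 0 0; 40 .04 .005 .002 0 0 0; 40 .05 .009 .002 0 0 0")

```text
time: 8.65
tool_pos: [0.5794, 0.0897, 0.0014]
tool_rot: [-0.001, 0.999, -0.049, -0.002]
contact_force: [-4.3, 1.7, 3.5]
gripper_width: 0.4
grasp_force: 2.6
```

Call:
jog_arm(motion="40 .008 .003 0 0 0 0; 40 .016 .006 0 0 0 0; 40 .02 .008 0 0 0 0; 40 .02 .008 0 0 0 0; 40 .02 .008 0 0 0 0")

```text
time: 9.28
tool_pos: [0.5898, 0.0842, 0.0015]
tool_rot: [-0.0, 0.999, -0.049, -0.0]
contact_force: [-2.4, 1.8, -0.5]
gripper_width: 0.399
grasp_force: 1.4
```

```bash
python3 go.py .5944 .0849 .002 -.098;  python3 - <<'E'
from h import *
f=grab_frame("wrist");cv2.imwrite("pics/w7.png",f["color"][...,::-1])
m=orange(f,(.635,.085));print(m)
ex=np.array([np.cos(-.0985),np.sin(-.0985)]);ey=np.array([-ex[1],ex[0]])
q=np.array(m[0][:2])/1000
print("x rail",(q-[.6775,.0925])@ex,"y clip",(q-[.6855,.076])@ey)
E
```

```text
t 9.275 [0.5898 0.0842 0.0015] shift [ 0.0091 -0.0022 -0.0011] turn [-0.0001  0.0004 -0.0001]
[(636.4, 80.3, array([99.7, 69.7]), np.float32(-0.096))]
x rail -0.039701022170777124 y clip -0.0005493761908603275
```

View pics/w7.png

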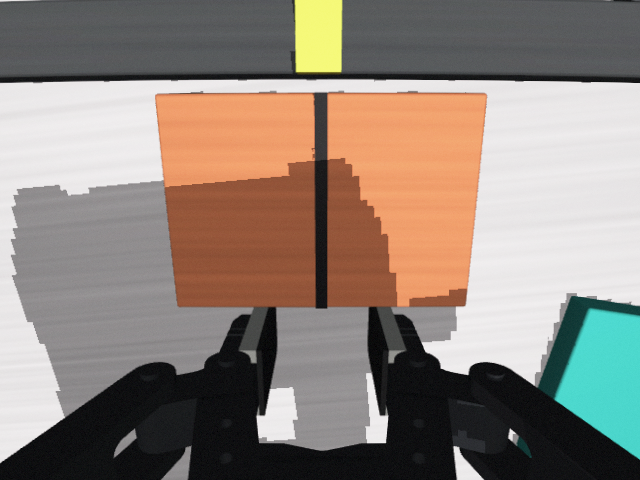

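Call:
jog_arm(motion="40 .003 0 0 0 0 0; 40 .006 0 0 0 0 0; 40 .009 0 0 0 0 0; 40 .011 0 0 0 0 0; 40 .012 0 0 0 0 0")

```text
time: 9.95
tool_pos: [0.5943, 0.0834, 0.0014]
tool_rot: [0.0, 0.999, -0.049, -0.003]
contact_force: [-10.4, 0.1, 3.6]
gripper_width: 0.399
grasp_force: 5.1
```

Call:
jog_arm(motion="40 .002 0 0 0 0 0; 40 .004 0 0 0 0 0; 40 .004 0 0 0 0 0; 40 .004 0 0 0 0 0; 40 .004 0 0 0 0 0")

```text
time: 10.58
tool_pos: [0.5943, 0.0834, 0.0014]
tool_rot: [0.0, 0.999, -0.049, -0.005]
contact_force: [-16.3, 0.7, 8.9]
gripper_width: 0.402
grasp_force: 8.1
```

Call:
jog_arm(motion="40 -.02 0 0 0 0 0; 40 -.04 0 0 0 0 0; 40 -.05 0 -.1 0 0 0; 40 -.04 0 -.2 0 0 0; 40 -.03 0 -.3 0 0 0")

```text
time: 11.2
tool_pos: [0.5835, 0.0847, 0.154]
tool_rot: [0.0, 0.999, -0.049, 0.001]
contact_force: [-0.5, -0.1, -0.1]
gripper_width: 0.4
grasp_force: 0.0
```

Call:
jog_arm(motion="40 0 0 0 0 0 0; 40 0 0 0 0 0 0; 40 0 0 0 0 0 0; 40 0 0 0 0 0 0; 40 0 0 0 0 0 0")

```text
time: 11.82
tool_pos: [0.5826, 0.0848, 0.1508]
tool_rot: [0.0, 0.999, -0.049, -0.001]
contact_force: [-0.1, 1.1, 0.6]
gripper_width: 0.401
grasp_force: 0.0
```

```bash
python3 look.py pics/w8.png 130 '(.64,.08)'
```

```text
yellow [310  50  21  35 733] [[0.6858 0.076  0.024 ]]
rail phi -0.0974837 point 0.6766602 0.08031225 resid 0.00030726840128560086 85
marver (641.2, 79.2, array([99.5, 69.7]), np.float32(-0.098)) x to rail -0.03518356927962162 rel phi -0.00051629543
 y rel clip -0.0011090043113320298
```

View pics/w8.png

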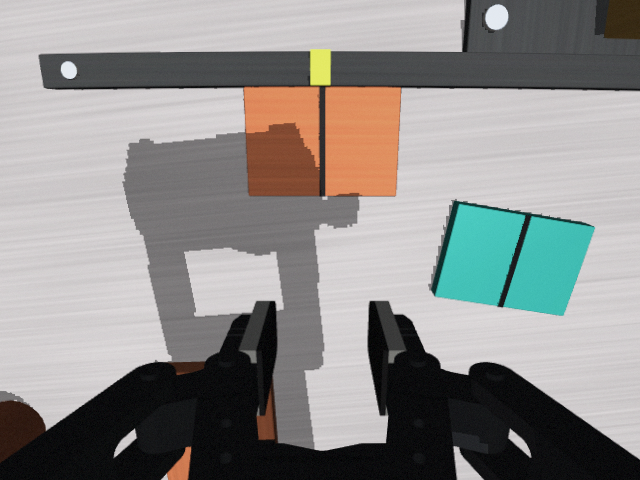

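The picture shows the marver flush on the rail, with its line (322, 140) under the clip (320, 68). The measurements agree: edge on the rail, 1 mm off along it, and not turned. The gripper is clear.

```bash
python3 -c "from plant import *;print(job_done())"
```

```text
the job is handed in; nothing more can be done
None
```

The smaller copper marver lies flush against the rail, its black line about 1 mm off the yellow clip along the rail and not measurably turned; it was only pushed, the gripper ended clear, and the job is handed in with no verdict shown.

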